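Lay out the pipe fittings on their silhouette pads

TASK

Get the fittings ready for the boiler hook-up: lay each of the four copper pipe fittings on the white pad that shows its black silhouette, lying flat (the flange standing on its disc) and turned the same way as the silhouette so that it covers it.

Things in the scene. Friction and masses are not known exactly. Their poses are not given: they have to be found in the camera images.
- tee: Copper pipe tee, loose, lying flat, about 160 g. Origin: under the junction, level with its underside; tube axes 14 mm above it; z up. The run lies along x from -36 to +36 mm; the branch points along +y, ending at 46 mm. Tube 25 mm in diameter; the last 16 mm of each of the three ends is a 28 mm collar, good to pinch across.
- elbow: Copper 90-degree pipe elbow, loose, lying flat as an L, about 140 g. Origin: under the corner where the tube axes meet, level with its underside; axes 14 mm above it; z up. Legs along +x and +y, each ending 50 mm from the corner. Tube 25 mm in diameter, 28 mm at the corner; the last 16 mm of each leg is a 28 mm collar, good to pinch across.
- union: Copper straight pipe union, loose, lying down, about 220 g: 28 mm tube along x from -37 to +37 mm, with an eight-sided nut in the middle, 30 mm long, 36 mm across flats (flats at bottom, top and both sides). Origin: under its middle, on the nut's underside; axis 18 mm above it; z up. Both ends alike.
- flange: Copper wall flange, loose, standing on its disc, about 170 g: disc 62 mm in diameter, 6 mm thick, with an upright round stub 28 mm in diameter from its centre, top at 46 mm. Origin: centre of the underside; z up along the stub. Any yaw is alike.
- pad_tee: Pad with the tee's life-size black silhouette (T). Fixed white square, 90 x 90 x 5 mm. Origin: centre of its underside; z up, top at 5 mm. The run of the T lies along x, the branch points along +y; its junction is at x = 0, y = -16 mm. A tee laid right has its origin there, on the pad's top, and its axes along the pad's.
- pad_elbow: Pad with the elbow's life-size black silhouette (L). Fixed white square, 90 x 90 x 5 mm. Origin: centre of its underside; z up, top at 5 mm. The legs run along +x and +y from the corner at x = -18, y = -18 mm. An elbow laid right has its origin there, on the pad's top, and its axes along the pad's.
- pad_union: Pad with the union's life-size black silhouette: a 74 x 28 mm bar along x with a wider block in the middle, centred on the pad. Fixed white square, 90 x 90 x 5 mm. Origin: centre of its underside; z up, top at 5 mm. The union may lie either way round.
- pad_flange: Pad with the flange's life-size black silhouette: a 62 mm disc, centred on the pad. Fixed white square, 90 x 90 x 5 mm. Origin: centre of its underside; z up, top at 5 mm. Any yaw of the flange is right.
Not all that is in view belongs to the job. Leave any blue or turquoise look-alike of the flange alone.

How it is judged:
By the outcome, as a careful person would: the job done as asked, in the order asked, and still so for the second after the job is handed in, with the robot touching nothing.
It also fails if it takes over 99 s, if anything falls off the work surface, if the arm or the gripper's body presses on something with over 40 N, if the wrist force passes 120 N, or if a joint passes its speed limit or range.

ROBOT

A 6-joint arm with a two-finger parallel gripper is mounted at the origin on the work surface. World frame = base frame: x ahead of the robot, y to its left, z up, the work surface at z = 0. Lengths are in m, angles in rad, forces in N, time in s.
With the tool pointing down it reaches from about 0.35 to 0.775 m from the base axis. Payload 7.3 kg.
Tool frame: the origin (TCP) lies at the very end of the fingers, on their centre line; the grasp point (between the pads) lies 19 mm behind it (robot.hold_point_z is the distance from the TCP to the grasp point, in m); z points along the fingers, y is the direction in which the jaws open and shut (so a half turn about z gives the same grasp; the last joint's range is limited). The gripper opens to 92 mm and grips with 3 to 60 N. Pads are 19 mm wide; open, the fingers measure 130 mm over their backs; the gripper's body (75 mm by 190 mm) begins 47 mm behind the grasp point.
Start: joints at [-1.288, 0.342, 1.524, -0, 1.275, -0.146], TCP at [0.218, -0.477, 0.227] pointing down, gripper open.
Joint ranges: [-2.53, 2.53], [-0.77, 2.02], [0.04, 2.7], [-1, 4.14], [0.28, 2.66], [-3.11, 3.11]. Speed limits (rad/s): [2.57, 2.57, 3.14, 3.14, 3.14, 3.14].

INTERFACE

Orientations are given as [roll, pitch, yaw] about the fixed x, y, z axes, in that order (R = Rz(yaw) Ry(pitch) Rx(roll)).
In Python, from cell import monitor, viewer, robot gives the robot as it stands.
- The arm moves only by the tool move_arm, never from a script. Its argument "deltas" is a list of rows, each an object of numbers: "x", "y", "z": the shift along the tool's x, y, z in m; "wx", "wy", "wz": the turn, a rotation vector about the tool's x, y, z in degrees; "hand": the opening, from 0 (shut) to 1 (fully open). In form: [{"x": .., "y": .., "z": .., "wx": .., "wy": .., "wz": .., "hand": ..}, ...]. A call has 1 to 8 rows; each row is the pose to reach, as a shift and turn from the pose commanded when the call began, along the tool's axes at that moment; what a row does not reach only later rows make up. A row lasts 1/8 s, in which the tool goes at most 62.5 mm and 10.7 degrees, less where a joint would pass 70% of its speed; a pose out of reach is approached as far as the arm can. A call with a gripper value outside its range is refused whole. The fingers move at their own pace and stop on an object; "grip_force" is the grip in N (left out, the last holds). Time passes only in rows, so rows that repeat a pose let the fingers close. It gives the time, the measured TCP pose, the force and the opening at its end, in the units of the state.
- monitor.observe(): the state, without advancing time (a new reading comes with each control period).
- viewer.read_camera(name): name is "side" or "top" or "wrist"; returns the picture (384x512x3 uint8, red, green, blue); there is no depth.
- viewer.camera_params(name): a dict with "camera_matrix" (3x3 intrinsics, pixels), "R" (3x3) and "t" (3): a world point X has camera coordinates R X + t. Camera axes: x right, y down, z forward; pixel columns grow to the right and rows downward; lengths in m; the calibration is good to about 2 mm. A picture is of the moment at which its call begins: read the wrist's pose just before it. camera_params takes no time and is no camera call; for the wrist camera it gives the pose at the moment of the call.
- robot.hand_in(): hands the job in, once; it reports no verdict.
The state is a dict: "time": time; "qpos": joint angles; "qvel": joint speeds; "joint_efforts": joint torques, N m; "tool_pos": TCP position; "tool_rot": TCP orientation; "contact_force": force on the tool from outside, world axes, zero at the start; "torque": the same for the moment, N m; "opening": finger opening in m.
Only numpy, scipy, OpenCV 4.12 (cv2) and the standard library are available. Lean on these libraries where they do the work, as an engineer would, in place of code of your own. Each camera call takes 0.05 s, during which the arm holds its last target. There are 200 camera calls.

## Working session

There is one attempt and no reset: what is moved stays moved. The work goes in short steps, Python scripts to look and compute and a tool call to move; the robot and the scene stay as the last step left them, time stands still between calls to the robot, and variables do not carry over. Pictures are saved under pics/ and viewed, about 12 in all and at most 16, crops included, and the job is handed in when it is done.

Besides the shell and the picture viewer there is one more tool, called after "Call:" as name(argument=value, ...), one argument or row to a line, values as JSON. move_arm: Moves the arm, as the interface text tells. Its arguments: {"type":"object","properties":{"deltas":{"type":"array","items":{"type":"object","properties":{"x":{"type":"number"},"y":{"type":"number"},"z":{"type":"number"},"wx":{"type":"number"},"wy":{"type":"number"},"wz":{"type":"number"},"hand":{"type":"number"}}}},"grip_force":{"type":"number"}},"required":["deltas"]}

```bash
ls; mkdir -p pics
python3 - <<'E'
from cell import monitor, viewer, robot
import cv2,numpy as np
for n in ("top","side"):
    im=viewer.read_camera(n); cv2.imwrite(f"pics/{n}0.png",im[:,:,::-1])
    p=viewer.camera_params(n); print(n,np.round(p["camera_matrix"],1).tolist(),np.round(-p["R"].T@p["t"],3),np.round(p["R"],3).tolist())
p=viewer.camera_params("wrist");print(np.round(-p["R"].T@p["t"],3),p["R"].round(3).tolist())
print(monitor.observe(), robot.hold_point_z)
E
```

```text
pics
top [[387.9, 0.0, 263.0], [0.0, 387.9, 191.4], [0.0, 0.0, 1.0]] [0.372 0.005 0.888] [[0.016, -1.0, 0.016], [-0.99, -0.018, -0.138], [0.138, -0.014, -0.99]]
side [[390.6, 0.0, 262.0], [0.0, 390.6, 187.2], [0.0, 0.0, 1.0]] [ 0.376 -0.731  0.475] [[0.99, -0.142, 0.01], [-0.065, -0.514, -0.855], [0.127, 0.846, -0.518]]
[ 0.29  -0.444  0.384] [[0.416, -0.909, -0.002], [-0.87, -0.399, 0.291], [-0.265, -0.12, -0.957]]
{'time': 0.1, 'qpos': array([-1.28800143e+00,  3.42683438e-01,  1.52493553e+00,  4.36233815e-06,
        1.27539133e+00, -1.46073524e-01]), 'qvel': array([-0.00060003, -0.00228236, -0.00233692,  0.00232175, -0.00094771,
        0.00030091]), 'joint_efforts': array([ 2.22969211e-03, -4.32001770e+01, -2.44693744e+01,  7.19706248e-02,
        5.25792805e-02, -4.53397524e-05]), 'tool_pos': array([ 0.21819988, -0.47710438,  0.22609379]), 'tool_rot': array([-3.14019072e+00, -2.10471367e-04,  4.28866997e-01]), 'contact_force': array([-0.97746342, -0.06717639, -0.22741354]), 'torque': array([-0.00918185,  0.04226355, -0.03542869]), 'opening': 0.09206996808704798} 0.0188
```

View pics/top0.png

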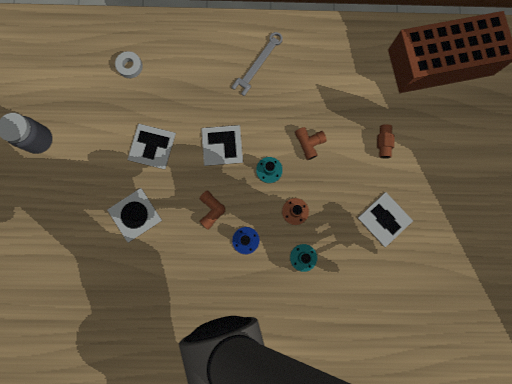

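View pics/side0.png

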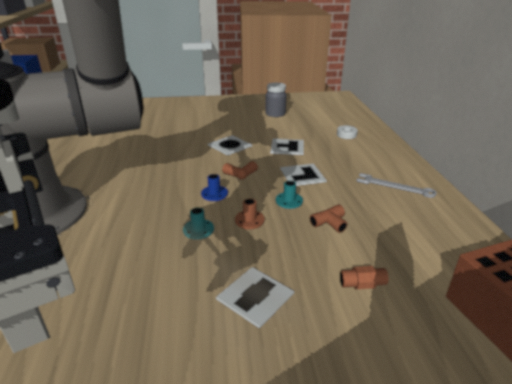

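The top view shows the copper flange at (296,210), with turquoise look-alikes at (269,169) and (304,257) and a blue one at (246,240). The tee is at (310,141), the elbow at (212,210) and the union at (386,140). The pads are: tee (152,146), elbow (222,145), union (386,219), flange (134,214). The brick at (450,50) is also reddish but isn't part of the job. I'll measure these and check with a close crop.

```bash
cat > h.py <<'E'
import cv2,numpy as np
from cell import monitor,viewer,robot
def shot(n):
    p=viewer.camera_params(n); return viewer.read_camera(n),p
def ray(p,uv,z):
    uv=np.asarray(uv,float).reshape(-1,2); K=p["camera_matrix"];R=p["R"];c=-R.T@p["t"]
    d=np.c_[uv,np.ones(len(uv))]@np.linalg.inv(K).T@R
    return c[:2]+d[:,:2]*((z-c[2])/d[:,2])[:,None]
def masks(im):
    h=cv2.cvtColor(im,cv2.COLOR_RGB2HSV)
    H,S,V=[h[:,:,i].astype(int) for i in range(3)]
    cop=((H<=11)|(H>=175))&(S>120)&(V>35)
    white=(S<40)&(V>95)
    black=(V<38)
    return [m.astype(np.uint8) for m in (cop,white,black)]
def blobs(m,amin):
    c,_=cv2.findContours(m,cv2.RETR_EXTERNAL,cv2.CHAIN_APPROX_NONE)
    return [k for k in c if cv2.contourArea(k)>amin]
def proj(p,X):
    c=p["R"]@X+p["t"]; q=p["camera_matrix"]@c; return q[:2]/q[2]
def here():
    s=monitor.observe(); return s["time"],s["tool_pos"].round(4),s["tool_rot"].round(4),s["opening"].__round__(4),s["contact_force"].round(1)
E
python3 - <<'E'
from h import *
im,p=shot("top")
cop,wh,bl=masks(im)
for k in blobs(cop,60):
    (c,s,a)=cv2.minAreaRect(k); print("cop",np.round(c),np.round(s),round(a),ray(p,c,.014).round(3)[0])
for k in blobs(cv2.morphologyEx(wh,cv2.MORPH_CLOSE,np.ones((5,5))),200):
    h=cv2.convexHull(k);(c,s,a)=cv2.minAreaRect(h);b=ray(p,cv2.boxPoints((c,s,a)),.005)
    print("wh",np.round(c),np.round(s),b.mean(0).round(3),np.linalg.norm(b-np.roll(b,1,0),axis=1).round(3),np.degrees(np.arctan2(*(b[1]-b[0])[::-1])).round(1))
o=im.copy();o[cop>0]=[0,255,0];o[bl>0]=[255,0,255]
c=np.vstack([cv2.resize(x[115:280,90:430],None,fx=2.3,fy=1.75*1.03,interpolation=2) for x in (im,o)])
cv2.imwrite("pics/crop.png",c[:,:,::-1]);print(c.shape)
E
```

```text
cop [295. 211.] [25. 25.] 45 [ 0.45 -0.08]
cop [207. 209.] [28. 28.] 43 [0.45 0.12]
cop [312. 140.] [31. 26.] 66 [ 0.617 -0.119]
cop [385. 140.] [16. 32.] 0 [ 0.619 -0.289]
cop [451.  51.] [ 62. 123.] 79 [ 0.843 -0.455]
wh [385. 219.] [40. 39.] [ 0.436 -0.287] [0.09  0.091 0.091 0.09 ] -47.0
wh [134. 215.] [39. 41.] [0.436 0.285] [0.09  0.091 0.091 0.09 ] -55.1
wh [222. 145.] [38. 39.] [0.602 0.092] [0.09  0.092 0.09  0.09 ] -84.2
wh [151. 146.] [40. 38.] [0.597 0.255] [0.092 0.091 0.094 0.09 ] -11.4
wh [ 15. 127.] [28. 30.] [0.635 0.573] [0.068 0.069 0.068 0.069] -88.8
wh [129.  63.] [28. 24.] [0.798 0.319] [0.068 0.06  0.068 0.059] -21.6
wh [258.  62.] [15. 71.] [0.811 0.01 ] [0.037 0.178 0.038 0.178] -31.2
wh [53.  1.] [106.   5.] [0.954 0.513] [0.257 0.013 0.257 0.013] 5.0
(594, 782, 3)
```

View pics/crop.png

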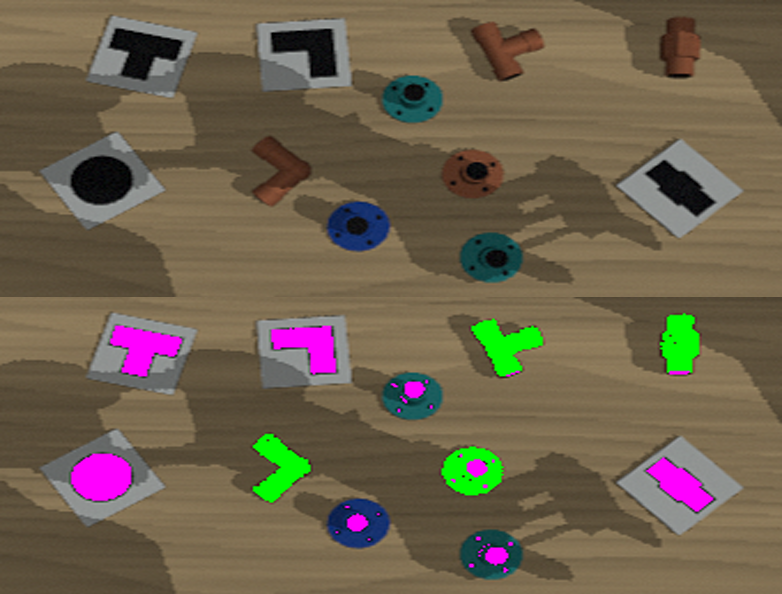

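Clean masks and the sizes fit (the pads come out at 90 mm). Candidates and choice: the copper flange at (296,210) rather than the teal or blue ones. The tee, elbow and union are each unique, and the brick and wrench are ignored. Next is a metric measurement from the top camera: the footprint's minimum-area rectangle centre corresponds to the pad centre.

```bash
cat >> h.py <<'E'
ZP={"tee":.014,"elbow":.014,"union":.018,"flange":.003}
def frame(pts,kind,white=False,cen=None):
    """metric contour -> centre, yaw deg in pad convention, sizes"""
    P=(pts*1e4).astype(np.float32)          # 0.1 mm units
    if kind=="flange" and not white:
        c,r=cv2.minEnclosingCircle(P); return np.array(c)/1e4,0,(2*r/1e4,)
    (c,s,a)=cv2.minAreaRect(P); c=np.array(c)/1e4
    if kind=="union" and not white:
        if s[1]>s[0]: a+=90
        return c,(a+90)%180-90,(max(s)/1e4,min(s)/1e4)
    d=cen-c; ang=np.degrees(np.arctan2(d[1],d[0]))   # centroid offset: tee -> -y, elbow -> (-x,-y)
    want={"tee":ang+90,"elbow":ang+135,"union":a,"flange":a}[kind]
    yaw=a+90*np.round((want-a)/90)
    return c,(yaw+180)%360-180,(s[0]/1e4,s[1]/1e4)
def area_c(pts):
    m=cv2.moments((pts*1e4).astype(np.float32)); return np.array([m["m10"],m["m01"]])/m["m00"]/1e4
def find(m,p,z,near,amin,kind,tol=.06):
    best=None
    for k in blobs(m,amin):
        q=ray(p,k[:,0,:],z); c=area_c(q); d=np.linalg.norm(c-near)
        if d<tol and (best is None or d<best[0]): best=(d,)+frame(q,kind,cen=c)
    return best and best[1:]
def fitting(im,p,kind,near):
    m=cv2.morphologyEx(masks(im)[0],cv2.MORPH_CLOSE,np.ones((5,5)))
    return find(m,p,ZP[kind],near,60,kind)
def silh(im,p,kind,near): return find(masks(im)[2],p,.005,near,100,kind,.04)
E
python3 - <<'E'
from h import *
im,p=shot("top")
N=dict(tee=(.617,-.119),elbow=(.45,.12),union=(.619,-.289),flange=(.45,-.08))
D=dict(tee=(.597,.255),elbow=(.602,.092),union=(.436,-.287),flange=(.436,.285))
for k in N:
    f=fitting(im,p,k,N[k]);s=silh(im,p,k,D[k])
    for t,v in(("fit",f),("sil",s)): print(k,t,v and (v[0].round(4),round(v[1],1),np.round(v[2],4)))
for uv in ((269,169),(304,257),(246,240)): print(ray(p,uv,.02))
E
```

```text
tee fit (array([ 0.6166, -0.1192]), np.float64(-155.8), array([0.0734, 0.061 ]))
tee sil (array([0.5973, 0.2555]), np.float64(76.8), array([0.0694, 0.0578]))
elbow fit (array([0.4505, 0.1196]), np.float64(46.5), array([0.0645, 0.0618]))
elbow sil (array([0.6032, 0.0918]), np.float64(96.1), array([0.0615, 0.0608]))
union fit (array([ 0.617 , -0.2874]), -1.7, array([0.0751, 0.0372]))
union sil (array([ 0.4364, -0.2872]), 44.7, array([0.0698, 0.0315]))
flange fit (array([ 0.4506, -0.0808]), 0, array([0.0609]))
flange sil (array([0.4367, 0.2855]), 0, array([0.0597]))
[[ 0.54406309 -0.01933203]]
[[ 0.34760553 -0.09944032]]
[[0.38281528 0.02948323]]
```

Call:
move_arm(
  deltas=[
    {"x": 0.442, "y": -0.007, "z": 0.09, "wz": 26.3, "hand": 0.8},
    {"x": 0.442, "y": -0.007, "z": 0.09, "wz": 26.3, "hand": 0.8},
    {"x": 0.442, "y": -0.007, "z": 0.09, "wz": 26.3, "hand": 0.8},
    {"x": 0.442, "y": -0.007, "z": 0.09, "wz": 26.3, "hand": 0.8},
    {"x": 0.442, "y": -0.007, "z": 0.09, "wz": 26.3, "hand": 0.8},
    {"x": 0.442, "y": -0.007, "z": 0.09, "wz": 26.3, "hand": 0.8},
    {"x": 0.442, "y": -0.007, "z": 0.09, "wz": 26.3, "hand": 0.8},
    {"x": 0.442, "y": -0.007, "z": 0.09, "wz": 26.3, "hand": 0.8},
  ],
  grip_force=35,
)

```text
schema error: expected keys x, y, z, wx, wy, wz, hand
```

```bash
cat >> h.py <<'E'
def delta(x,y,yaw,tag=""):
    """tool-frame move from the present pose to world x,y,yaw(deg); sign of wz is opposite to yaw"""
    s=monitor.observe(); t=s["tool_pos"]; a=s["tool_rot"][2]
    dx,dy=x-t[0],y-t[1]; c,n=np.cos(a),np.sin(a)
    w=-((yaw-np.degrees(a)+180)%360-180)
    print(tag,"move x %.4f y %.4f wz %.1f  (z now %.4f)"%(dx*c+dy*n,dx*n-dy*c,w,t[2]))
E
cat > look.py <<'E'
import sys
from h import *
# look.py name kind which(fit|sil) x y
n,kind,w,x,y=sys.argv[1:6]
im,p=shot(n); print(here())
cv2.imwrite("pics/%s_%s_%s_%d.png"%(n,kind,w,monitor.observe()["time"]*100),im[:,:,::-1])
v=(fitting if w=="fit" else silh)(im,p,kind,(float(x),float(y)))
print(v and (v[0].round(4),round(v[1],1),np.round(v[2],4)))
if v: delta(*v[0],v[1])
E
python3 look.py wrist union fit .617 -.287; ls pics
```

```text
(0.25, array([ 0.2183, -0.4773,  0.2264]), array([-3.141e+00, -1.000e-04,  4.288e-01]), 0.092, array([0.3, 0.3, 0.2]))
None
crop.png
side0.png
top0.png
wrist_union_fit_25.png
```

Call:
move_arm(
  deltas=[
    {"x": 0.442, "y": -0.007, "z": 0.09, "wx": 0, "wy": 0, "wz": 26.3, "hand": 0.8},
    {"x": 0.442, "y": -0.007, "z": 0.09, "wx": 0, "wy": 0, "wz": 26.3, "hand": 0.8},
    {"x": 0.442, "y": -0.007, "z": 0.09, "wx": 0, "wy": 0, "wz": 26.3, "hand": 0.8},
    {"x": 0.442, "y": -0.007, "z": 0.09, "wx": 0, "wy": 0, "wz": 26.3, "hand": 0.8},
    {"x": 0.442, "y": -0.007, "z": 0.09, "wx": 0, "wy": 0, "wz": 26.3, "hand": 0.8},
    {"x": 0.442, "y": -0.007, "z": 0.09, "wx": 0, "wy": 0, "wz": 26.3, "hand": 0.8},
    {"x": 0.442, "y": -0.007, "z": 0.09, "wx": 0, "wy": 0, "wz": 26.3, "hand": 0.8},
    {"x": 0.442, "y": -0.007, "z": 0.09, "wx": 0, "wy": 0, "wz": 26.3, "hand": 0.8},
  ],
  grip_force=35,
)

```text
time: 1.25
tool_pos: [0.6196, -0.2847, 0.135]
tool_rot: [-3.14, 0.001, -0.027]
contact_force: [0.3, -0.1, -0.4]
opening: 0.0736
```

```bash
python3 look.py wrist union fit .617 -.287; cp pics/wrist_union_fit_1*.png pics/w1.png
```

```text
(1.3, array([ 0.6209, -0.2836,  0.1345]), array([-3.1397e+00,  4.0000e-04, -2.6300e-02]), 0.0733, array([-1.3,  1.8, -1.2]))
(array([ 0.6123, -0.2858]), -1.5, array([0.0765, 0.0351]))
 move x -0.0086 y 0.0025 wz 0.0  (z now 0.1345)
```

View pics/w1.png

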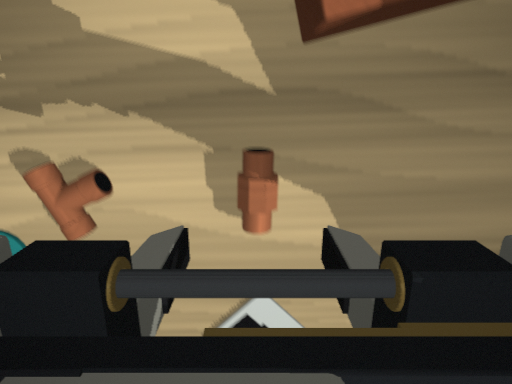

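The picture shows the union at (258,190), with its dark bore facing the camera, which trims the mask. I'll view it from straight above instead.

Call:
move_arm(
  deltas=[
    {"x": -0.085, "y": 0.002, "z": 0, "wx": 0, "wy": 0, "wz": 0, "hand": 0.8},
    {"x": -0.085, "y": 0.002, "z": 0, "wx": 0, "wy": 0, "wz": 0, "hand": 0.8},
    {"x": -0.085, "y": 0.002, "z": 0, "wx": 0, "wy": 0, "wz": 0, "hand": 0.8},
    {"x": -0.085, "y": 0.002, "z": 0, "wx": 0, "wy": 0, "wz": 0, "hand": 0.8},
  ],
)

```text
time: 1.8
tool_pos: [0.5331, -0.2873, 0.1372]
tool_rot: [3.141, -0.001, -0.031]
contact_force: [-0.2, 0.1, 0.2]
opening: 0.0736
```

```bash
python3 look.py wrist union fit .614 -.287; cp pics/wrist_union_fit_1[5-9]*.png pics/w2.png; python3 -c "
from h import *
im=cv2.imread('pics/w2.png')[:,:,::-1].copy()
p=viewer.camera_params('wrist'); print(proj(p,np.array([.614,-.287,.018])), -p['R'].T@p['t'])
print(silh(im,p,'union',(.436,-.287)))"
```

```text
(1.85, array([ 0.5332, -0.2872,  0.137 ]), array([ 3.1409e+00, -1.2000e-03, -3.0300e-02]), 0.0736, array([ 0. , -0.5, -0.2]))
(array([ 0.6126, -0.2865]), -1.7, array([0.0762, 0.036 ]))
 move x 0.0793 y -0.0031 wz -0.0  (z now 0.1370)
[252.23059412  91.91729494] [ 0.6114093  -0.28903294  0.29495452]
None
```

Call:
move_arm(
  deltas=[
    {"x": 0.05, "y": -0.002, "z": 0.0, "wx": 0, "wy": 0, "wz": 0, "hand": 0.8},
    {"x": 0.0795, "y": -0.003, "z": 0.04, "wx": 0, "wy": 0, "wz": 0, "hand": 0.8},
    {"x": 0.0795, "y": -0.003, "z": 0.09, "wx": 0, "wy": 0, "wz": 0, "hand": 0.8},
    {"x": 0.0795, "y": -0.003, "z": 0.12, "wx": 0, "wy": 0, "wz": 0, "hand": 0.8},
    {"x": 0.0795, "y": -0.003, "z": 0.131, "wx": 0, "wy": 0, "wz": 0, "hand": 0.8},
    {"x": 0.0795, "y": -0.003, "z": 0.131, "wx": 0, "wy": 0, "wz": 0, "hand": 0.8},
    {"x": 0.0795, "y": -0.003, "z": 0.131, "wx": 0, "wy": 0, "wz": 0, "hand": 0.2},
    {"x": 0.0795, "y": -0.003, "z": 0.131, "wx": 0, "wy": 0, "wz": 0, "hand": 0.2},
  ],
)

```text
time: 2.85
tool_pos: [0.6128, -0.2867, 0.0075]
tool_rot: [3.14, -0.003, -0.03]
contact_force: [1.1, 0.4, 0.1]
opening: 0.0581
```

Call:
move_arm(
  deltas=[
    {"x": 0, "y": 0, "z": 0, "wx": 0, "wy": 0, "wz": 0, "hand": 0.2},
    {"x": 0, "y": 0, "z": 0, "wx": 0, "wy": 0, "wz": 0, "hand": 0.2},
  ],
)

```text
time: 3.1
tool_pos: [0.612, -0.2863, 0.0062]
tool_rot: [3.141, -0.001, -0.03]
contact_force: [-0.9, 0.1, 0.6]
opening: 0.0383
```

Call:
move_arm(
  deltas=[
    {"x": 0, "y": 0, "z": 0, "wx": 0, "wy": 0, "wz": 0, "hand": 0.2},
    {"x": 0, "y": 0, "z": 0, "wx": 0, "wy": 0, "wz": 0, "hand": 0.2},
    {"x": 0, "y": 0, "z": -0.05, "wx": 0, "wy": 0, "wz": 0, "hand": 0.2},
    {"x": -0.04, "y": 0.01, "z": -0.1, "wx": 0, "wy": 0, "wz": -8, "hand": 0.2},
    {"x": -0.09, "y": 0.03, "z": -0.135, "wx": 0, "wy": 0, "wz": -18, "hand": 0.2},
    {"x": -0.14, "y": 0.045, "z": -0.135, "wx": 0, "wy": 0, "wz": -28, "hand": 0.2},
    {"x": -0.19, "y": 0.06, "z": -0.135, "wx": 0, "wy": 0, "wz": -38, "hand": 0.2},
    {"x": -0.231, "y": 0.064, "z": -0.135, "wx": 0, "wy": 0, "wz": -45.7, "hand": 0.2},
  ],
)

```text
time: 4.1
tool_pos: [0.377, -0.3434, 0.1405]
tool_rot: [-3.141, 0.0, 0.771]
contact_force: [-0.5, -0.5, -2.4]
opening: 0.0354
```

Call:
move_arm(
  deltas=[
    {"x": 0, "y": 0, "z": 0, "wx": 0, "wy": 0, "wz": 0, "hand": 0.2},
    {"x": 0, "y": 0, "z": 0, "wx": 0, "wy": 0, "wz": 0, "hand": 0.2},
  ],
)

```text
time: 4.35
tool_pos: [0.3796, -0.3433, 0.1407]
tool_rot: [3.141, -0.0, 0.766]
contact_force: [0.7, 0.9, -2.3]
opening: 0.0358
```

```bash
python3 look.py wrist union sil .436 -.287; cp $(ls -t pics/wrist_union_sil*|head -1) pics/w3.png
```

```text
(4.4, array([ 0.3799, -0.3432,  0.1407]), array([ 3.1411e+00, -3.0000e-04,  7.6680e-01]), 0.0357, array([ 0.1,  0.3, -2. ]))
(array([ 0.4335, -0.2861]), 42.7, array([0.0726, 0.0343]))
 move x 0.0781 y -0.0039 wz 1.2  (z now 0.1407)
```

View pics/w3.png

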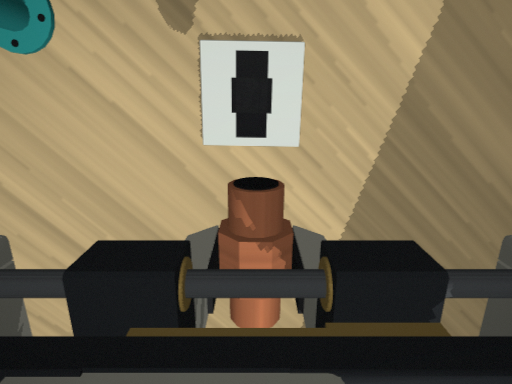

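Union centred in the jaws at (256,250) and the pad at (252,93) with its silhouette measured as 73x34 mm. Placing it.

Call:
move_arm(
  deltas=[
    {"x": 0.05, "y": -0.002, "z": 0.0, "wx": 0, "wy": 0, "wz": 1.2, "hand": 0.2},
    {"x": 0.0775, "y": -0.004, "z": 0.04, "wx": 0, "wy": 0, "wz": 1.2, "hand": 0.2},
    {"x": 0.0775, "y": -0.004, "z": 0.08, "wx": 0, "wy": 0, "wz": 1.2, "hand": 0.2},
    {"x": 0.0775, "y": -0.004, "z": 0.11, "wx": 0, "wy": 0, "wz": 1.2, "hand": 0.2},
    {"x": 0.0775, "y": -0.004, "z": 0.123, "wx": 0, "wy": 0, "wz": 1.2, "hand": 0.2},
    {"x": 0.0775, "y": -0.004, "z": 0.129, "wx": 0, "wy": 0, "wz": 1.2, "hand": 0.2},
    {"x": 0.0775, "y": -0.004, "z": 0.129, "wx": 0, "wy": 0, "wz": 1.2, "hand": 0.2},
    {"x": 0.0775, "y": -0.004, "z": 0.129, "wx": 0, "wy": 0, "wz": 1.2, "hand": 0.2},
  ],
)

```text
time: 5.4
tool_pos: [0.4326, -0.287, 0.0127]
tool_rot: [3.14, -0.0, 0.746]
contact_force: [-0.4, 0.7, -2.6]
opening: 0.0356
```

```bash
python3 -c "
from h import *
print(here()); delta(.4335,-.2861,42.7)"
```

```text
(5.4, array([ 0.4326, -0.287 ,  0.0127]), array([ 3.1397e+00, -1.0000e-04,  7.4630e-01]), 0.0356, array([-0.4,  0.7, -2.6]))
 move x 0.0013 y -0.0001 wz 0.1  (z now 0.0127)
```

Call:
move_arm(
  deltas=[
    {"x": 0.0007, "y": 0, "z": 0.0012, "wx": 0, "wy": 0, "wz": 0, "hand": 0.2},
    {"x": 0.0007, "y": 0, "z": 0.0012, "wx": 0, "wy": 0, "wz": 0, "hand": 0.2},
    {"x": 0.0007, "y": 0, "z": 0.0012, "wx": 0, "wy": 0, "wz": 0, "hand": 0.7},
    {"x": 0.0007, "y": 0, "z": 0.0012, "wx": 0, "wy": 0, "wz": 0, "hand": 0.7},
    {"x": 0.0007, "y": 0, "z": 0.0012, "wx": 0, "wy": 0, "wz": 0, "hand": 0.7},
    {"x": 0.0007, "y": 0, "z": -0.03, "wx": 0, "wy": 0, "wz": 0, "hand": 0.7},
    {"x": 0.0007, "y": 0, "z": -0.08, "wx": 0, "wy": 0, "wz": 0, "hand": 0.7},
    {"x": 0.02, "y": 0.01, "z": -0.125, "wx": 0, "wy": 0, "wz": -9, "hand": 0.7},
  ],
)

```text
time: 6.4
tool_pos: [0.4529, -0.2804, 0.1382]
tool_rot: [-3.141, 0.0, 0.905]
contact_force: [0.7, -1.2, -0.2]
opening: 0.0643
```

```bash
python3 -c "
from h import *
print(here()); delta(.649,-.192,114.2)"
```

```text
(6.4, array([ 0.4529, -0.2804,  0.1382]), array([-3.1409e+00,  3.0000e-04,  9.0540e-01]), 0.0643, array([ 0.7, -1.2, -0.2]))
 move x 0.1906 y 0.0997 wz -62.3  (z now 0.1382)
```

Call:
move_arm(
  deltas=[
    {"x": 0.04, "y": 0.02, "z": 0, "wx": 0, "wy": 0, "wz": -10.5, "hand": 0.8},
    {"x": 0.08, "y": 0.04, "z": 0, "wx": 0, "wy": 0, "wz": -21, "hand": 0.8},
    {"x": 0.11, "y": 0.06, "z": 0, "wx": 0, "wy": 0, "wz": -31.5, "hand": 0.8},
    {"x": 0.14, "y": 0.08, "z": 0, "wx": 0, "wy": 0, "wz": -42, "hand": 0.8},
    {"x": 0.17, "y": 0.09, "z": 0, "wx": 0, "wy": 0, "wz": -52, "hand": 0.8},
    {"x": 0.1906, "y": 0.0997, "z": 0, "wx": 0, "wy": 0, "wz": -62.3, "hand": 0.8},
    {"x": 0.1906, "y": 0.0997, "z": 0, "wx": 0, "wy": 0, "wz": -62.3, "hand": 0.8},
    {"x": 0.1906, "y": 0.0997, "z": 0, "wx": 0, "wy": 0, "wz": -62.3, "hand": 0.8},
  ],
)

```text
time: 7.4
tool_pos: [0.649, -0.1926, 0.1364]
tool_rot: [-3.141, -0.0, 1.988]
contact_force: [-0.0, 0.3, 0.6]
opening: 0.0734
```

```bash
python3 look.py wrist tee fit .616 -.119; python3 look.py top union fit .434 -.286; cp $(ls -t pics/wrist_tee_fit*|head -1) pics/w4.png
```

```text
(7.45, array([ 0.649 , -0.1928,  0.1366]), array([-3.1408e+00, -3.0000e-04,  1.9877e+00]), 0.0732, array([-0.2,  0.2, -0.3]))
(array([ 0.6112, -0.1179]), np.float64(-156.1), array([0.0749, 0.0596]))
 move x 0.0838 y -0.0042 wz -90.0  (z now 0.1366)
(7.5, array([ 0.649 , -0.1929,  0.1368]), array([-3.1411e+00, -1.0000e-04,  1.9880e+00]), 0.0735, array([-0.4,  0.3,  0.1]))
None
```

View pics/w4.png

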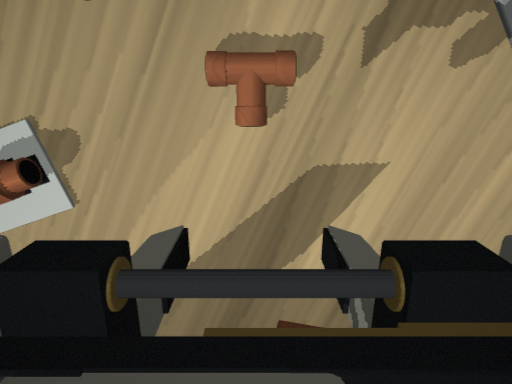

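Tee at (250,80) lies across the view as expected, and its size of 75x60 mm fits. Picking it by the branch collar.

Call:
move_arm(
  deltas=[
    {"x": 0.05, "y": -0.003, "z": 0.0, "wx": 0, "wy": 0, "wz": 0, "hand": 0.7},
    {"x": 0.0628, "y": -0.0042, "z": 0.04, "wx": 0, "wy": 0, "wz": 0, "hand": 0.7},
    {"x": 0.0628, "y": -0.0042, "z": 0.09, "wx": 0, "wy": 0, "wz": 0, "hand": 0.7},
    {"x": 0.0628, "y": -0.0042, "z": 0.12, "wx": 0, "wy": 0, "wz": 0, "hand": 0.7},
    {"x": 0.0628, "y": -0.0042, "z": 0.132, "wx": 0, "wy": 0, "wz": 0, "hand": 0.6},
    {"x": 0.0628, "y": -0.0042, "z": 0.132, "wx": 0, "wy": 0, "wz": 0, "hand": 0.5},
    {"x": 0.0628, "y": -0.0042, "z": 0.132, "wx": 0, "wy": 0, "wz": 0, "hand": 0.1},
    {"x": 0.0628, "y": -0.0042, "z": 0.132, "wx": 0, "wy": 0, "wz": 0, "hand": 0.1},
  ],
)

```text
time: 8.5
tool_pos: [0.6212, -0.137, 0.0062]
tool_rot: [3.14, 0.002, 1.991]
contact_force: [0.5, -1.1, 0.0]
opening: 0.0304
```

Call:
move_arm(
  deltas=[
    {"x": 0, "y": 0, "z": 0, "wx": 0, "wy": 0, "wz": 0, "hand": 0.1},
    {"x": 0, "y": 0, "z": 0, "wx": 0, "wy": 0, "wz": 0, "hand": 0.1},
    {"x": 0, "y": 0, "z": 0, "wx": 0, "wy": 0, "wz": 0, "hand": 0.1},
  ],
)

```text
time: 8.88
tool_pos: [0.6211, -0.1369, 0.0059]
tool_rot: [3.14, 0.002, 1.991]
contact_force: [-1.5, -0.3, 6.6]
opening: 0.0272
```

```bash
python3 -c "
from h import *
print(here())
# pad centre .5973,.2555 yaw 78: tool yaw -12, TCP at pad centre + .021 along branch(168), view pose 0.08 back along tool x from pad centre
a=np.radians(-12); v=np.array([.597,.2555])-.08*np.array([np.cos(a),np.sin(a)]); print(v)
delta(*v,-12)"
```

```text
(8.875, array([ 0.6211, -0.1369,  0.0059]), array([3.1402e+00, 1.6000e-03, 1.9910e+00]), 0.0272, array([-1.5, -0.3,  6.6]))
[0.51874819 0.27213294]
 move x 0.4152 y 0.0734 wz 126.1  (z now 0.0059)
```

Call:
move_arm(
  deltas=[
    {"x": 0, "y": 0, "z": -0.05, "wx": 0, "wy": 0, "wz": 0, "hand": 0.1},
    {"x": 0.02, "y": 0.0, "z": -0.1, "wx": 0, "wy": 0, "wz": 10, "hand": 0.1},
    {"x": 0.06, "y": 0.01, "z": -0.14, "wx": 0, "wy": 0, "wz": 20, "hand": 0.1},
    {"x": 0.1, "y": 0.02, "z": -0.14, "wx": 0, "wy": 0, "wz": 30, "hand": 0.1},
    {"x": 0.14, "y": 0.03, "z": -0.14, "wx": 0, "wy": 0, "wz": 40, "hand": 0.1},
    {"x": 0.18, "y": 0.04, "z": -0.14, "wx": 0, "wy": 0, "wz": 50, "hand": 0.1},
    {"x": 0.22, "y": 0.045, "z": -0.14, "wx": 0, "wy": 0, "wz": 60, "hand": 0.1},
    {"x": 0.26, "y": 0.05, "z": -0.14, "wx": 0, "wy": 0, "wz": 70, "hand": 0.1},
  ],
)

```text
time: 9.88
tool_pos: [0.5591, 0.1225, 0.1443]
tool_rot: [-3.141, 0.001, 0.763]
contact_force: [0.3, 0.4, -1.9]
opening: 0.0272
```

```bash
python3 -c "
from h import *
print(here()); delta(.5187,.2721,-12)"; python3 look.py top union fit .434 -.286
```

```text
(9.875, array([0.5591, 0.1225, 0.1443]), array([-3.141e+00,  7.000e-04,  7.634e-01]), 0.0272, array([ 0.3,  0.4, -1.9]))
 move x 0.0742 y -0.1361 wz 55.7  (z now 0.1443)
(9.925, array([0.5573, 0.1269, 0.1444]), array([-3.1381,  0.    ,  0.756 ]), 0.027, array([-1.3,  3.6, -2.2]))
(array([ 0.4356, -0.2884]), 44.3, array([0.0735, 0.0392]))
 move x -0.3735 y 0.2187 wz -1.0  (z now 0.1444)
```

Call:
move_arm(
  deltas=[
    {"x": 0.015, "y": -0.03, "z": 0, "wx": 0, "wy": 0, "wz": 10, "hand": 0.1},
    {"x": 0.03, "y": -0.06, "z": 0, "wx": 0, "wy": 0, "wz": 20, "hand": 0.1},
    {"x": 0.045, "y": -0.09, "z": 0, "wx": 0, "wy": 0, "wz": 30, "hand": 0.1},
    {"x": 0.06, "y": -0.11, "z": 0, "wx": 0, "wy": 0, "wz": 40, "hand": 0.1},
    {"x": 0.07, "y": -0.125, "z": 0, "wx": 0, "wy": 0, "wz": 50, "hand": 0.1},
    {"x": 0.073, "y": -0.132, "z": 0, "wx": 0, "wy": 0, "wz": 55.4, "hand": 0.1},
    {"x": 0.073, "y": -0.132, "z": 0, "wx": 0, "wy": 0, "wz": 55.4, "hand": 0.1},
    {"x": 0.073, "y": -0.132, "z": 0, "wx": 0, "wy": 0, "wz": 55.4, "hand": 0.1},
  ],
)

```text
time: 10.92
tool_pos: [0.5206, 0.2664, 0.1445]
tool_rot: [3.141, 0.0, -0.196]
contact_force: [-0.2, -0.4, -1.9]
opening: 0.0266
```

```bash
python3 look.py wrist tee sil .597 .255; cp $(ls -t pics/wrist_tee_sil*|head -1) pics/w5.png
```

```text
(10.975, array([0.5207, 0.2663, 0.1446]), array([ 3.1413e+00,  2.0000e-04, -1.9660e-01]), 0.0271, array([ 0.3,  0.5, -2. ]))
(array([0.5946, 0.2559]), np.float64(76.6), array([0.07  , 0.0587]))
 move x 0.0745 y -0.0043 wz -87.9  (z now 0.1446)
```

View pics/w5.png

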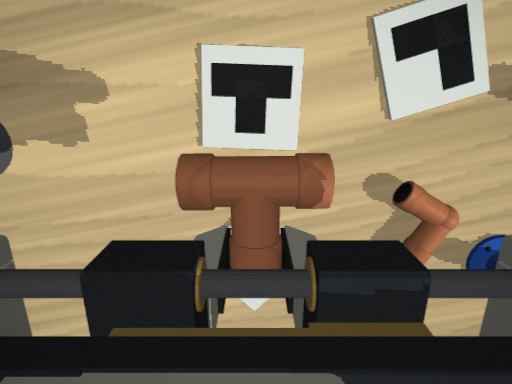

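Call:
move_arm(
  deltas=[
    {"x": 0.04, "y": -0.004, "z": 0.0, "wx": 0, "wy": 0, "wz": 2.1, "hand": 0.1},
    {"x": 0.0532, "y": -0.0051, "z": 0.04, "wx": 0, "wy": 0, "wz": 2.1, "hand": 0.1},
    {"x": 0.0532, "y": -0.0051, "z": 0.08, "wx": 0, "wy": 0, "wz": 2.1, "hand": 0.1},
    {"x": 0.0532, "y": -0.0051, "z": 0.11, "wx": 0, "wy": 0, "wz": 2.1, "hand": 0.1},
    {"x": 0.0532, "y": -0.0051, "z": 0.126, "wx": 0, "wy": 0, "wz": 2.1, "hand": 0.1},
    {"x": 0.0532, "y": -0.0051, "z": 0.133, "wx": 0, "wy": 0, "wz": 2.1, "hand": 0.1},
    {"x": 0.0532, "y": -0.0051, "z": 0.133, "wx": 0, "wy": 0, "wz": 2.1, "hand": 0.1},
    {"x": 0.0532, "y": -0.0051, "z": 0.133, "wx": 0, "wy": 0, "wz": 2.1, "hand": 0.1},
  ],
)

```text
time: 11.98
tool_pos: [0.5746, 0.2616, 0.013]
tool_rot: [-3.141, -0.002, -0.234]
contact_force: [-0.0, -0.2, -1.4]
opening: 0.0271
```

```bash
python3 -c "
from h import *
print(here()); delta(.5738,.2609,-13.4)"
```

```text
(11.975, array([0.5746, 0.2616, 0.013 ]), array([-3.1405e+00, -2.0000e-03, -2.3420e-01]), 0.0271, array([-0. , -0.2, -1.4]))
 move x -0.0006 y 0.0009 wz -0.0  (z now 0.0130)
```

Call:
move_arm(
  deltas=[
    {"x": -0.0006, "y": 0.0008, "z": 0.0018, "wx": 0, "wy": 0, "wz": 0, "hand": 0.1},
    {"x": -0.0006, "y": 0.0008, "z": 0.0018, "wx": 0, "wy": 0, "wz": 0, "hand": 0.1},
    {"x": -0.0006, "y": 0.0008, "z": 0.0018, "wx": 0, "wy": 0, "wz": 0, "hand": 0.55},
    {"x": -0.0006, "y": 0.0008, "z": 0.0018, "wx": 0, "wy": 0, "wz": 0, "hand": 0.55},
    {"x": -0.0006, "y": 0.0008, "z": 0.0018, "wx": 0, "wy": 0, "wz": 0, "hand": 0.55},
    {"x": -0.0006, "y": 0, "z": -0.03, "wx": 0, "wy": 0, "wz": 0, "hand": 0.55},
    {"x": -0.01, "y": 0, "z": -0.08, "wx": 0, "wy": 0, "wz": 0, "hand": 0.7},
    {"x": -0.053, "y": 0, "z": -0.125, "wx": 0, "wy": 0, "wz": 0, "hand": 0.7},
  ],
)

```text
time: 12.98
tool_pos: [0.5234, 0.2732, 0.1379]
tool_rot: [-3.141, -0.002, -0.237]
contact_force: [0.0, 0.9, 1.3]
opening: 0.0629
```

```bash
python3 look.py wrist tee fit .595 .255;  python3 -c "
from h import *
# elbow c=(.4505,.1196) yaw 46.5: candidates of tool yaw along +x leg / back
for yaw in (46.5,-133.5,136.5,-43.5):
    a=np.radians(yaw); v=np.array([.4505,.1196])-.08*np.array([np.cos(a),np.sin(a)]); print(yaw,v,np.hypot(*v)); delta(*v,yaw)"
```

```text
(13.025, array([0.5197, 0.2759, 0.1439]), array([-3.1374, -0.0039, -0.2335]), 0.0638, array([-1.4,  2.9,  4. ]))
(array([0.5893, 0.2576]), np.float64(77.3), array([0.0767, 0.0542]))
 move x 0.0720 y 0.0017 wz -90.6  (z now 0.1439)
46.5 [0.39543163 0.06157005] 0.40019626212685083
 move x -0.0713 y 0.2372 wz -59.9  (z now 0.1439)
-133.5 [0.50556837 0.17762995] 0.5358654418598917
 move x 0.0090 y 0.0988 wz 120.1  (z now 0.1439)
136.5 [0.50852995 0.06453163] 0.512608077874403
 move x 0.0381 y 0.2082 wz -149.9  (z now 0.1439)
-43.5 [0.39247005 0.17466837] 0.4295832614265947
 move x -0.1003 y 0.1279 wz 30.1  (z now 0.1439)
```

Call:
move_arm(
  deltas=[
    {"x": -0.03, "y": 0.04, "z": 0, "wx": 0, "wy": 0, "wz": 10, "hand": 0.65},
    {"x": -0.06, "y": 0.08, "z": 0, "wx": 0, "wy": 0, "wz": 20, "hand": 0.65},
    {"x": -0.1, "y": 0.128, "z": 0.003, "wx": 0, "wy": 0, "wz": 30, "hand": 0.65},
    {"x": -0.1, "y": 0.128, "z": 0.003, "wx": 0, "wy": 0, "wz": 30, "hand": 0.65},
    {"x": -0.1, "y": 0.128, "z": 0.003, "wx": 0, "wy": 0, "wz": 30, "hand": 0.65},
    {"x": -0.1, "y": 0.128, "z": 0.003, "wx": 0, "wy": 0, "wz": 30, "hand": 0.65},
  ],
)

```text
time: 13.78
tool_pos: [0.3968, 0.1729, 0.134]
tool_rot: [-3.14, -0.001, -0.757]
contact_force: [0.1, 0.5, -0.1]
opening: 0.0599
```

```bash
python3 look.py wrist elbow fit .45 .12; python3 look.py top tee fit .597 .255; cp $(ls -t pics/wrist_elbow_fit*|head -1) pics/w6.png
```

```text
(13.825, array([0.3965, 0.1729, 0.1338]), array([-3.1406e+00, -7.0000e-04, -7.5730e-01]), 0.0597, array([-0.3,  0.4,  0.2]))
(array([0.4471, 0.1204]), np.float64(48.4), array([0.0639, 0.0648]))
 move x 0.0728 y 0.0035 wz -91.8  (z now 0.1338)
(13.875, array([0.3963, 0.1729, 0.1337]), array([-3.141e+00, -5.000e-04, -7.573e-01]), 0.0599, array([ 0.2, -0.8,  0.3]))
(array([0.5988, 0.2591]), np.float64(77.3), array([0.0769, 0.0588]))
 move x 0.0879 y -0.2018 wz -120.7  (z now 0.1337)
```

View pics/w6.png

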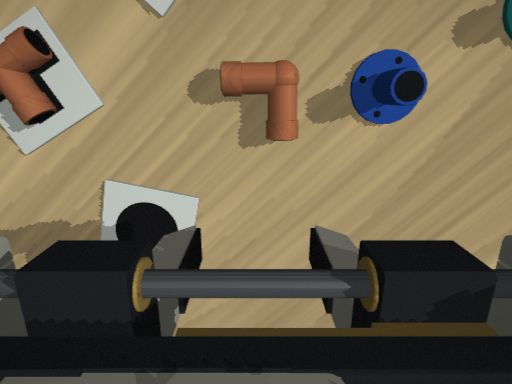

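Elbow at (270,95), corner at upper right, with its legs pointing left and toward the gripper; the blue flange at (388,87) stays clear. Picking it by the near leg.

Call:
move_arm(
  deltas=[
    {"x": 0.04, "y": 0.018, "z": 0.0, "wx": 0, "wy": 0, "wz": -1.4, "hand": 0.6},
    {"x": 0.0503, "y": 0.0216, "z": 0.04, "wx": 0, "wy": 0, "wz": -1.4, "hand": 0.6},
    {"x": 0.0503, "y": 0.0216, "z": 0.085, "wx": 0, "wy": 0, "wz": -1.4, "hand": 0.6},
    {"x": 0.0503, "y": 0.0216, "z": 0.115, "wx": 0, "wy": 0, "wz": -1.4, "hand": 0.6},
    {"x": 0.0503, "y": 0.0216, "z": 0.1295, "wx": 0, "wy": 0, "wz": -1.4, "hand": 0.6},
    {"x": 0.0503, "y": 0.0216, "z": 0.1295, "wx": 0, "wy": 0, "wz": -1.4, "hand": 0.5},
    {"x": 0.0503, "y": 0.0216, "z": 0.1295, "wx": 0, "wy": 0, "wz": -1.4, "hand": 0.1},
    {"x": 0.0503, "y": 0.0216, "z": 0.1295, "wx": 0, "wy": 0, "wz": -1.4, "hand": 0.1},
  ],
)

```text
time: 14.88
tool_pos: [0.4176, 0.1223, 0.0049]
tool_rot: [-3.14, -0.001, -0.733]
contact_force: [0.1, 0.4, -0.6]
opening: 0.0303
```

Call:
move_arm(
  deltas=[
    {"x": 0, "y": 0, "z": 0, "wx": 0, "wy": 0, "wz": 0, "hand": 0.1},
    {"x": 0, "y": 0, "z": 0, "wx": 0, "wy": 0, "wz": 0, "hand": 0.1},
    {"x": 0, "y": 0, "z": 0, "wx": 0, "wy": 0, "wz": 0, "hand": 0.1},
  ],
)

```text
time: 15.25
tool_pos: [0.4176, 0.1222, 0.0048]
tool_rot: [-3.14, -0.001, -0.734]
contact_force: [0.1, 1.4, 5.2]
opening: 0.027
```

```bash
python3 -c "
from h import *
print(here())
a=np.radians(6); v=np.array([.603,.0918])-.085*np.array([np.cos(a),np.sin(a)]); print(v)
delta(*v,6)"
```

```text
(15.25, array([0.4176, 0.1222, 0.0048]), array([-3.1404e+00, -1.1000e-03, -7.3360e-01]), 0.027, array([0.1, 1.4, 5.2]))
[0.51846564 0.08291508]
 move x 0.1013 y -0.0384 wz -48.0  (z now 0.0048)
```

Call:
move_arm(
  deltas=[
    {"x": 0, "y": 0, "z": -0.05, "wx": 0, "wy": 0, "wz": 0, "hand": 0.1},
    {"x": 0.02, "y": -0.005, "z": -0.1, "wx": 0, "wy": 0, "wz": -10, "hand": 0.1},
    {"x": 0.04, "y": -0.015, "z": -0.14, "wx": 0, "wy": 0, "wz": -20, "hand": 0.1},
    {"x": 0.06, "y": -0.025, "z": -0.14, "wx": 0, "wy": 0, "wz": -30, "hand": 0.1},
    {"x": 0.08, "y": -0.035, "z": -0.14, "wx": 0, "wy": 0, "wz": -40, "hand": 0.1},
    {"x": 0.101, "y": -0.038, "z": -0.14, "wx": 0, "wy": 0, "wz": -48, "hand": 0.1},
    {"x": 0.101, "y": -0.038, "z": -0.14, "wx": 0, "wy": 0, "wz": -48, "hand": 0.1},
    {"x": 0.101, "y": -0.038, "z": -0.14, "wx": 0, "wy": 0, "wz": -48, "hand": 0.1},
  ],
)

```text
time: 16.25
tool_pos: [0.5163, 0.083, 0.1437]
tool_rot: [-3.141, 0.002, 0.102]
contact_force: [-1.1, -0.3, -1.2]
opening: 0.027
```

```bash
python3 look.py wrist elbow sil .603 .092; cp $(ls -t pics/wrist_elbow_sil*|head -1) pics/w7.png
```

```text
(16.3, array([0.5164, 0.0831, 0.1439]), array([-3.1414e+00,  1.4000e-03,  1.0240e-01]), 0.027, array([-1. ,  0.2, -0.8]))
(array([0.5999, 0.0925]), np.float64(95.9), array([0.062 , 0.0625]))
 move x 0.0841 y -0.0008 wz -90.0  (z now 0.1439)
```

View pics/w7.png

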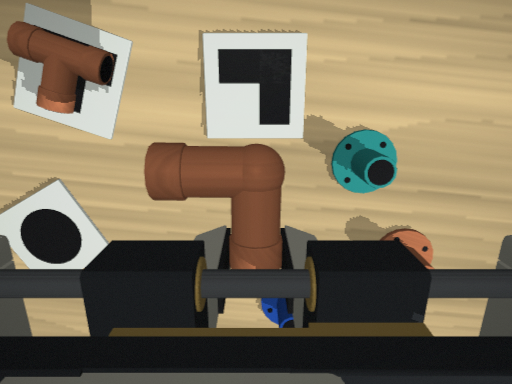

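Call:
move_arm(
  deltas=[
    {"x": 0.04, "y": 0.012, "z": 0.0, "wx": 0, "wy": 0, "wz": 0, "hand": 0.1},
    {"x": 0.061, "y": 0.0172, "z": 0.04, "wx": 0, "wy": 0, "wz": 0, "hand": 0.1},
    {"x": 0.061, "y": 0.0172, "z": 0.08, "wx": 0, "wy": 0, "wz": 0, "hand": 0.1},
    {"x": 0.061, "y": 0.0172, "z": 0.11, "wx": 0, "wy": 0, "wz": 0, "hand": 0.1},
    {"x": 0.061, "y": 0.0172, "z": 0.126, "wx": 0, "wy": 0, "wz": 0, "hand": 0.1},
    {"x": 0.061, "y": 0.0172, "z": 0.1325, "wx": 0, "wy": 0, "wz": 0, "hand": 0.1},
    {"x": 0.061, "y": 0.0172, "z": 0.1325, "wx": 0, "wy": 0, "wz": 0, "hand": 0.1},
    {"x": 0.061, "y": 0.0172, "z": 0.1325, "wx": 0, "wy": 0, "wz": 0, "hand": 0.1},
  ],
)

```text
time: 17.3
tool_pos: [0.5806, 0.072, 0.0129]
tool_rot: [3.141, -0.002, 0.104]
contact_force: [-0.5, 0.1, -1.5]
opening: 0.0271
```

```bash
python3 -c "
from h import *
print(here())
a=np.radians(5.9); X=np.array([np.cos(a),np.sin(a)]);Y=np.array([np.sin(a),-np.cos(a)])
t=np.array([.5999,.0925])-.0231*X+.018*Y; delta(*t,5.9)"
```

```text
(17.3, array([0.5806, 0.072 , 0.0129]), array([ 3.1412e+00, -2.2000e-03,  1.0410e-01]), 0.0271, array([-0.5,  0.1, -1.5]))
 move x -0.0018 y -0.0004 wz 0.1  (z now 0.0129)
```

Call:
move_arm(
  deltas=[
    {"x": -0.0018, "y": -0.0004, "z": 0.0026, "wx": 0, "wy": 0, "wz": 0, "hand": 0.1},
    {"x": -0.0018, "y": -0.0004, "z": 0.0026, "wx": 0, "wy": 0, "wz": 0, "hand": 0.1},
    {"x": -0.0018, "y": -0.0004, "z": 0.0026, "wx": 0, "wy": 0, "wz": 0, "hand": 0.5},
    {"x": -0.0018, "y": -0.0004, "z": 0.0026, "wx": 0, "wy": 0, "wz": 0, "hand": 0.5},
    {"x": -0.0018, "y": -0.0004, "z": 0.0026, "wx": 0, "wy": 0, "wz": 0, "hand": 0.5},
    {"x": -0.0018, "y": 0, "z": -0.03, "wx": 0, "wy": 0, "wz": 0, "hand": 0.5},
    {"x": -0.01, "y": 0, "z": -0.08, "wx": 0, "wy": 0, "wz": 0, "hand": 0.6},
    {"x": -0.06, "y": 0.03, "z": -0.125, "wx": 0, "wy": 0, "wz": 0, "hand": 0.7},
  ],
)

```text
time: 18.3
tool_pos: [0.5318, 0.0417, 0.1317]
tool_rot: [3.141, -0.004, 0.106]
contact_force: [0.3, -0.5, 0.7]
opening: 0.0608
```

```bash
python3 -c "
from h import *
print(here()); delta(.368,-.081,0)"
```

```text
(18.3, array([0.5318, 0.0417, 0.1317]), array([ 3.1411, -0.0035,  0.1063]), 0.0608, array([ 0.3, -0.5,  0.7]))
 move x -0.1759 y 0.1046 wz 6.1  (z now 0.1317)
```

Call:
move_arm(
  deltas=[
    {"x": -0.045, "y": 0.025, "z": 0, "wx": 0, "wy": 0, "wz": 2, "hand": 0.7},
    {"x": -0.09, "y": 0.05, "z": 0, "wx": 0, "wy": 0, "wz": 4, "hand": 0.7},
    {"x": -0.13, "y": 0.075, "z": 0, "wx": 0, "wy": 0, "wz": 6, "hand": 0.7},
    {"x": -0.17, "y": 0.1, "z": 0, "wx": 0, "wy": 0, "wz": 6, "hand": 0.7},
    {"x": -0.17, "y": 0.1, "z": 0, "wx": 0, "wy": 0, "wz": 6, "hand": 0.7},
    {"x": -0.17, "y": 0.1, "z": 0, "wx": 0, "wy": 0, "wz": 6, "hand": 0.7},
  ],
)

```text
time: 19.05
tool_pos: [0.3723, -0.0761, 0.1302]
tool_rot: [3.141, -0.001, -0.001]
contact_force: [-0.0, 0.7, -1.0]
opening: 0.0645
```

```bash
python3 look.py wrist flange fit .45 -.08;python3 look.py top elbow fit .603 .092; cp $(ls -t pics/wrist_flange_fit*|head -1) pics/w8.png
```

```text
(19.1, array([ 0.3725, -0.0758,  0.1301]), array([ 3.1413e+00, -1.0000e-03, -3.0000e-04]), 0.0647, array([ 0.2,  0.1, -0.2]))
(array([ 0.4478, -0.0797]), 0, array([0.0615]))
 move x 0.0753 y 0.0039 wz -0.0  (z now 0.1301)
(19.15, array([ 0.3725, -0.0757,  0.13  ]), array([ 3.1413e+00, -7.0000e-04,  3.0000e-04]), 0.0639, array([-0.9,  1.5,  0.1]))
(array([0.6051, 0.0926]), np.float64(95.1), array([0.0629, 0.0631]))
 move x 0.2327 y -0.1682 wz -95.1  (z now 0.1300)
```

View pics/w8.png

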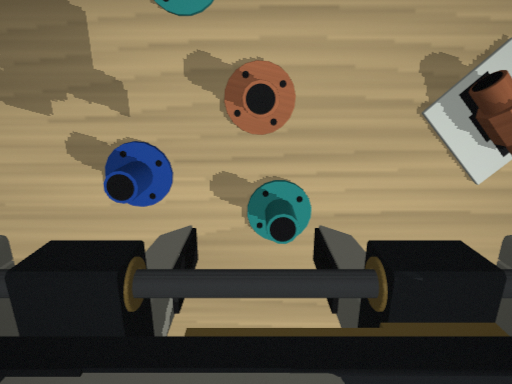

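Copper flange at (260,97); teal at (280,210) and blue at (138,175) stay clear of the jaws. Picking the stub.

Call:
move_arm(
  deltas=[
    {"x": 0.05, "y": 0.003, "z": 0.0, "wx": 0, "wy": 0, "wz": 0, "hand": 0.65},
    {"x": 0.0753, "y": 0.0039, "z": 0.03, "wx": 0, "wy": 0, "wz": 0, "hand": 0.65},
    {"x": 0.0753, "y": 0.0039, "z": 0.075, "wx": 0, "wy": 0, "wz": 0, "hand": 0.65},
    {"x": 0.0753, "y": 0.0039, "z": 0.105, "wx": 0, "wy": 0, "wz": 0, "hand": 0.65},
    {"x": 0.0753, "y": 0.0039, "z": 0.117, "wx": 0, "wy": 0, "wz": 0, "hand": 0.6},
    {"x": 0.0753, "y": 0.0039, "z": 0.117, "wx": 0, "wy": 0, "wz": 0, "hand": 0.5},
    {"x": 0.0753, "y": 0.0039, "z": 0.117, "wx": 0, "wy": 0, "wz": 0, "hand": 0.1},
    {"x": 0.0753, "y": 0.0039, "z": 0.117, "wx": 0, "wy": 0, "wz": 0, "hand": 0.1},
  ],
)

```text
time: 20.15
tool_pos: [0.4478, -0.0801, 0.0139]
tool_rot: [3.141, -0.002, -0.001]
contact_force: [0.7, -1.3, 0.3]
opening: 0.0306
```

Call:
move_arm(
  deltas=[
    {"x": 0, "y": 0, "z": 0, "wx": 0, "wy": 0, "wz": 0, "hand": 0.1},
    {"x": 0, "y": 0, "z": 0, "wx": 0, "wy": 0, "wz": 0, "hand": 0.1},
    {"x": 0, "y": 0, "z": 0, "wx": 0, "wy": 0, "wz": 0, "hand": 0.1},
  ],
)

```text
time: 20.52
tool_pos: [0.4477, -0.0801, 0.0139]
tool_rot: [3.141, -0.002, -0.001]
contact_force: [-1.1, 0.5, 6.7]
opening: 0.0272
```

```bash
python3 -c "
from h import *
print(here())
a=np.radians(20); v=np.array([.436,.2855])-.085*np.array([np.cos(a),np.sin(a)]); print(v)
delta(*v,20)"
```

```text
(20.525, array([ 0.4477, -0.0801,  0.0139]), array([ 3.1409e+00, -2.0000e-03, -6.0000e-04]), 0.0272, array([-1.1,  0.5,  6.7]))
[0.35612613 0.25642829]
 move x -0.0918 y -0.3365 wz -20.0  (z now 0.0139)
```

Call:
move_arm(
  deltas=[
    {"x": 0, "y": 0, "z": -0.05, "wx": 0, "wy": 0, "wz": 0, "hand": 0.1},
    {"x": 0, "y": -0.01, "z": -0.1, "wx": 0, "wy": 0, "wz": 0, "hand": 0.1},
    {"x": -0.02, "y": -0.06, "z": -0.125, "wx": 0, "wy": 0, "wz": -4, "hand": 0.1},
    {"x": -0.035, "y": -0.12, "z": -0.125, "wx": 0, "wy": 0, "wz": -8, "hand": 0.1},
    {"x": -0.05, "y": -0.18, "z": -0.125, "wx": 0, "wy": 0, "wz": -12, "hand": 0.1},
    {"x": -0.065, "y": -0.235, "z": -0.125, "wx": 0, "wy": 0, "wz": -16, "hand": 0.1},
    {"x": -0.08, "y": -0.29, "z": -0.125, "wx": 0, "wy": 0, "wz": -20, "hand": 0.1},
    {"x": -0.092, "y": -0.336, "z": -0.125, "wx": 0, "wy": 0, "wz": -20, "hand": 0.1},
  ],
)

```text
time: 21.52
tool_pos: [0.3541, 0.2579, 0.138]
tool_rot: [3.142, -0.0, 0.35]
contact_force: [0.7, -0.3, -1.6]
opening: 0.0272
```

Call:
move_arm(
  deltas=[
    {"x": 0, "y": 0, "z": 0, "wx": 0, "wy": 0, "wz": 0, "hand": 0.1},
    {"x": 0, "y": 0, "z": 0, "wx": 0, "wy": 0, "wz": 0, "hand": 0.1},
    {"x": 0, "y": 0, "z": 0, "wx": 0, "wy": 0, "wz": 0, "hand": 0.1},
  ],
)

```text
time: 21.9
tool_pos: [0.3554, 0.2551, 0.1378]
tool_rot: [3.141, 0.0, 0.347]
contact_force: [0.5, 0.2, -1.8]
opening: 0.0275
```

```bash
python3 look.py wrist flange sil .436 .2855; cp $(ls -t pics/wrist_flange_sil*|head -1) pics/w9.png
```

```text
(21.95, array([0.3555, 0.2551, 0.1379]), array([3.1414e+00, 2.0000e-04, 3.4650e-01]), 0.0271, array([ 0.7, -0.4, -1.3]))
(array([0.4337, 0.2864]), 0, array([0.0605]))
 move x 0.0841 y -0.0029 wz 19.9  (z now 0.1379)
```

View pics/w9.png

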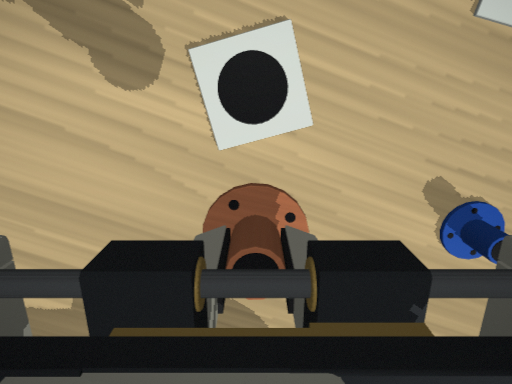

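Call:
move_arm(
  deltas=[
    {"x": 0.05, "y": -0.002, "z": 0.0, "wx": 0, "wy": 0, "wz": 0, "hand": 0.1},
    {"x": 0.084, "y": -0.003, "z": 0.03, "wx": 0, "wy": 0, "wz": 0, "hand": 0.1},
    {"x": 0.084, "y": -0.003, "z": 0.07, "wx": 0, "wy": 0, "wz": 0, "hand": 0.1},
    {"x": 0.084, "y": -0.003, "z": 0.1, "wx": 0, "wy": 0, "wz": 0, "hand": 0.1},
    {"x": 0.084, "y": -0.003, "z": 0.112, "wx": 0, "wy": 0, "wz": 0, "hand": 0.1},
    {"x": 0.084, "y": -0.003, "z": 0.118, "wx": 0, "wy": 0, "wz": 0, "hand": 0.1},
    {"x": 0.084, "y": -0.003, "z": 0.118, "wx": 0, "wy": 0, "wz": 0, "hand": 0.1},
    {"x": 0.084, "y": -0.003, "z": 0.118, "wx": 0, "wy": 0, "wz": 0, "hand": 0.1},
  ],
)

```text
time: 22.95
tool_pos: [0.4338, 0.2879, 0.0209]
tool_rot: [-3.142, -0.002, 0.349]
contact_force: [-0.1, 0.4, -2.5]
opening: 0.0271
```

```bash
python3 -c "
from h import *
print(here()); delta(.4337,.2864,20)"
```

```text
(22.95, array([0.4338, 0.2879, 0.0209]), array([-3.1415e+00, -2.0000e-03,  3.4850e-01]), 0.0271, array([-0.1,  0.4, -2.5]))
 move x -0.0006 y 0.0014 wz -0.0  (z now 0.0209)
```

Call:
move_arm(
  deltas=[
    {"x": -0.0006, "y": 0.0013, "z": 0.0018, "wx": 0, "wy": 0, "wz": 0, "hand": 0.1},
    {"x": -0.0006, "y": 0.0013, "z": 0.0018, "wx": 0, "wy": 0, "wz": 0, "hand": 0.1},
    {"x": -0.0006, "y": 0.0013, "z": 0.0018, "wx": 0, "wy": 0, "wz": 0, "hand": 0.6},
    {"x": -0.0006, "y": 0.0013, "z": 0.0018, "wx": 0, "wy": 0, "wz": 0, "hand": 0.6},
    {"x": -0.0006, "y": 0.0013, "z": 0.0018, "wx": 0, "wy": 0, "wz": 0, "hand": 0.6},
    {"x": -0.0006, "y": 0.0013, "z": -0.04, "wx": 0, "wy": 0, "wz": 0, "hand": 0.6},
    {"x": 0, "y": 0.0, "z": -0.09, "wx": 0, "wy": 0, "wz": 0, "hand": 0.7},
    {"x": 0.02, "y": 0.0, "z": -0.125, "wx": 0, "wy": 0, "wz": 10, "hand": 0.7},
  ],
)

```text
time: 23.95
tool_pos: [0.4515, 0.2946, 0.1469]
tool_rot: [-3.142, -0.001, 0.171]
contact_force: [1.7, 0.9, -0.1]
opening: 0.0639
```

```bash
python3 -c "
from h import *
print(here()); delta(.517,.274,-13)"
```

```text
(23.95, array([0.4515, 0.2946, 0.1469]), array([-3.1415e+00, -5.0000e-04,  1.7060e-01]), 0.0639, array([ 1.7,  0.9, -0.1]))
 move x 0.0610 y 0.0314 wz 22.8  (z now 0.1469)
```

Call:
move_arm(
  deltas=[
    {"x": 0.03, "y": 0.015, "z": 0, "wx": 0, "wy": 0, "wz": 10, "hand": 0.7},
    {"x": 0.06, "y": 0.03, "z": 0, "wx": 0, "wy": 0, "wz": 20, "hand": 0.7},
    {"x": 0.061, "y": 0.031, "z": 0, "wx": 0, "wy": 0, "wz": 22.8, "hand": 0.7},
    {"x": 0.061, "y": 0.031, "z": 0, "wx": 0, "wy": 0, "wz": 22.8, "hand": 0.7},
    {"x": 0.061, "y": 0.031, "z": 0, "wx": 0, "wy": 0, "wz": 22.8, "hand": 0.7},
    {"x": 0.061, "y": 0.031, "z": 0, "wx": 0, "wy": 0, "wz": 22.8, "hand": 0.7},
  ],
)

```text
time: 24.7
tool_pos: [0.517, 0.2748, 0.1449]
tool_rot: [3.142, -0.0, -0.223]
contact_force: [0.1, 0.3, -0.5]
opening: 0.0645
```

View pics/w10.png

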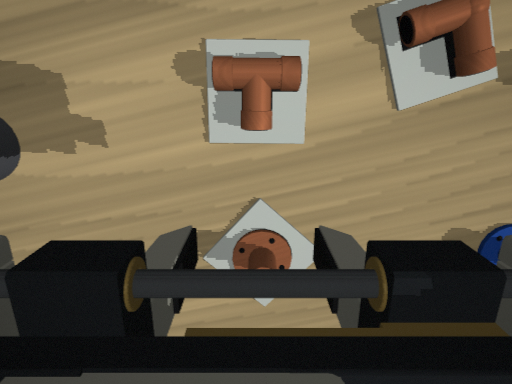

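Run:
```python
from h import *
im,p=shot("wrist"); h=cv2.cvtColor(im,cv2.COLOR_RGB2HSV)
w=((h[:,:,1]<40)&(h[:,:,2]>80)).astype(np.uint8)
for k in blobs(w,1500):
    q=ray(p,cv2.convexHull(k)[:,0,:],.005); c,s,a=cv2.minAreaRect((q*1e4).astype(np.float32)); print(np.array(c)/1e4,np.array(s)/1e4,a-90,a)
s=cv2.cvtColor(viewer.read_camera("side"),cv2.COLOR_RGB2BGR)[110:350,180:420]; t=cv2.cvtColor(viewer.read_camera("top"),cv2.COLOR_RGB2BGR)[110:290,90:430]
cv2.imwrite("pics/end.png",np.hstack([cv2.resize(s,(400,400)),cv2.resize(t,(400,212)) if 0 else cv2.copyMakeBorder(cv2.resize(t,(400,212)),0,188,0,0,0)]))
```

```text
[0.4342918  0.28610618] [0.0903411  0.09036635] -55.03385543823242 34.96614456176758
[0.594296   0.25606538] [0.08987714 0.08964355] -13.246696472167969 76.75330352783203
[0.60007979 0.09290916] [0.08963722 0.09015867] -84.10207653045654 5.897923469543457
```

View pics/end.png

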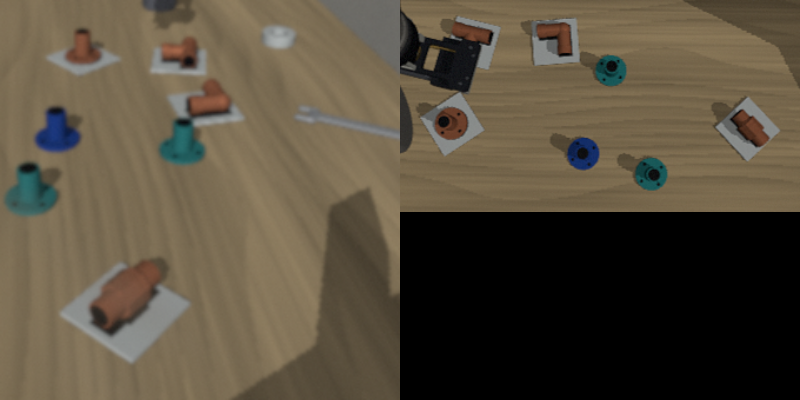

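All four fittings sit on their pads, the look-alikes are where they were, and the gripper is clear at z = 0.145 m. Handing in.

```bash
python3 -c "
from h import *
print(robot.hand_in(), here())"
```

```text
the job is handed in; nothing more can be done
the job is handed in; nothing more can be done
```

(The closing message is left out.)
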